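# Set an airbrush compressor's crank counterweight down by feel and hold it

### The arm

A 6-joint arm with a two-finger parallel gripper is mounted at the origin on the work surface. World frame = base frame: x ahead of the robot, y to its left, z up, the work surface at z = 0. Lengths are in mm, angles in rad, forces in N, time in s.
With the tool pointing down it reaches from about 275 to 750 mm from the base axis. Payload 10.2 kg.
Tool frame: the origin (TCP) lies at the very end of the fingers, on their centre line; the grasp point (between the pads) lies 19 mm behind it; z points along the fingers, y is the line along which they close (so a half turn about z gives the same grasp; the last joint's range is limited). The gripper opens to 85 mm and grips with 20 to 120 N. Pads are 22 mm wide; open, the fingers measure 114 mm over their backs; the gripper's body (76 mm by 85 mm) begins 54 mm behind the grasp point. The pads swing forward as they close: fully open they stand 13 mm farther back than shut.
Start: joints at [1.056, 0.313, 1.498, -0, 1.331, -0.223], TCP at [151.043, 502.809, 231.294] pointing down, gripper open.
Joint ranges: [-2.94, 2.94], [-0.97, 2.17], [0.19, 2.56], [-1.23, 4.37], [0.02, 3.11], [-2.88, 2.88]. Speed limits (rad/s): [2.39, 2.39, 3.01, 3.14, 3.14, 3.14].

### API

Orientations are given as a unit quaternion [w, x, y, z].
In Python, from rig import ctrl, optics gives the robot as it stands. The module is installed in compiled form; this text tells all that it offers.
- The arm moves only by the shell command python3 -m handwheel 'ROWS' [FORCE]. ROWS is JSON, a list that holds one entry, the list of rows, each a list of 5 numbers: the gripper command: -1 is fully open, 1 is shut, values between are in proportion, then the shift along the world's x, y, z in units of 50 mm (1.0 is 50 mm), then the turn about the world's z in units of 8 degrees (1.0 is 8 degrees). In form: [[[gripper, tx, ty, tz, twist], ...]]. A call has 1 to 10 rows; each row shifts and turns the commanded pose from where the row before left it; what a row does not reach is not made up. A row lasts 1/10 s, in which the tool goes at most 50 mm and 8.59 degrees, less where a joint would pass 70% of its speed; a pose out of reach is approached as far as the arm can. A call is refused whole if a number of a shift passes 1 or a number of a turn 1, either way. A call with a gripper value outside its range is refused whole. The fingers move at their own pace and stop on an object; FORCE is the grip in N (left out, the last holds). Time passes only in rows, so rows that do not move let the fingers close. It gives the time, the measured TCP pose, the force, the opening and the grip force at its end, in the units of the state.
- ctrl.sense(): the state, without advancing time (a new reading comes with each control period).
- optics.capture(name): name is "side" or "top"; returns a dict with "img" (384x512x3 uint8, blue, green, red), "K" (3x3 intrinsics, pixels), "dist_coeffs" ([k1, k2, p1, p2, k3] as OpenCV has them; the pictures are not rectified), "R" (3x3) and "t" (3): a world point X has camera coordinates R X + t. Camera axes: x right, y down, z forward; pixel columns grow to the right and rows downward; lengths in mm; the calibration is good to about 2 mm. A picture is of the moment at which its call begins. There is no depth.
- ctrl.finish_job(): hands the job in; it is judged then, once.
The state is a dict: "time_s": time; "joints": joint angles; "dq": joint speeds; "tau": joint torques, N m; "eef_pos": TCP position; "ee_rot": TCP orientation; "force": force on the tool from outside, world axes, zero at the start; "wrist_torque": the same for the moment, N m; "grip_width": opening from 0.0 (shut) to 1.0 (fully open); "grip_force": force on a finger pad.
Only numpy, scipy, OpenCV 4.12 (cv2) and the standard library are available. Lean on these libraries where they do the work, as an engineer would, in place of code of your own. Each camera call takes 0.05 s, during which the arm holds its last target. There are 200 camera calls.

### The job

The nail airbrush compressor has its flywheel guard and cylinder off. To make it safe, first pull the battery pack straight up out of its bay, against the spring catches, and stand it upright on the black silicone mat. Then turn the flywheel by its rim, feel which side of the crank is heavy (the counterweight is out of sight in the crankcase), bring the heavy side straight down so that the connecting rod can go on at the top, and finish still gripping the rim and holding the wheel still there; do not disturb the polish bottles, the finned cylinder or the guard lying on the desk.

Things in the scene. Friction and masses are not known exactly. Their poses are not given: they have to be found in the camera images.
- wheel_hub (a point): Centre of the flywheel, on its level axle 105 mm above the desk (fixed on the compressor). Own z up, y along the axle from the wheel to the crankcase and on to the battery box, x level in the plane of the wheel, away from the robot (yaw within 0.3 rad of the room's x). Dark iron wheel: rim outer radius 70, inner 54, 18 mm wide along the axle, 6 spokes thinner than the rim
- wheel (a joint): Turn of the flywheel, rad; grows as the top of the wheel moves along +x of wheel_hub; endless. Seal drag of about 0.32 N m holds it wherever it is left. A hidden counterweight on its shaft adds or takes up to 0.19 to 0.28 N m, always pulling its heavy side down; the wheel is clamped to the shaft at any angle, so neither this value nor the spokes tell where it is. At the start it is at least 40 degrees from down
- compressor: The compressor, fixed; origin on the desk under its middle, axes as wheel_hub. Base 150 x 300 mm; wheel middle at y = -140 mm. Round crankcase (radius 62, y -90 to -46) and motor on the axle line; the nose carrying the wheel has radius 18, so 40 mm are free behind the rim. Nothing stands higher than the wheel (175 mm). Battery box 94 x 84 mm, 100 mm high, at y = 102 mm
- bay_mouth (a point): Middle of the battery bay's mouth in the top of the battery box, 100 mm above the desk, axes as the compressor. The bay is 30 mm deep, 42 (x) x 56 (y) mm; ball catches on its y sides hold the pack with about 10 to 15 N
- battery_mid (a point): Centre of the grey battery pack, half-way up; own z up, x and y as the compressor while it is in the bay. 40 (x) x 50 (y) x 75 mm, 0.22 kg, with a 2 mm rib low on each y side; seated, its upper 45 mm stand clear of the bay, to be gripped across x. Top 37.5 mm above this point
- mat: Black silicone work mat, 160 (x) x 180 (y) mm, 3 mm thick, fixed and bare, left of the compressor; origin in the middle of its underside, on the desk
- polish_a_mid (a point): Middle of a square polish bottle with a tall black cap, 28 x 28 mm, 78 mm high (centre 39 mm up); not to be disturbed
- polish_b_mid (a point): Middle of a second polish bottle of the same size; not to be disturbed
- barrel_mid (a point): Middle of the finned aluminium cylinder taken off the compressor, standing on the desk: 56 mm wide, 54 mm high; not to be disturbed
- guard: The black wheel guard, a barred ring of radius 82 mm, 30 mm high, lying on the desk; origin in the middle of its underside; not to be disturbed
There are look-alikes about, which are no part of the job. Several things have the shape of the mat; the one meant has the colours described above.

How it is judged:
By the outcome, as a careful person would: the job done as asked, in the order asked, and still so for the second after the job is handed in, while the arm keeps its last pose, push and grip.
It also fails if it takes over 72 s, if anything falls off the work surface, if the arm or the gripper's body presses on something with over 40 N, if the wrist force passes 120 N, or if a joint passes its speed limit or range.

## Working session

There is one attempt and no reset: what is moved stays moved. The work goes in short steps, Python scripts to look and compute and a shell command to move; the robot and the scene stay as the last step left them, time stands still between calls to the robot, and variables do not carry over. Pictures are saved under pics/ and viewed, at most 10 in all, crops included, and the job is handed in when it is done.

```bash
mkdir -p pics
cat > h.py <<'E'
import numpy as np, cv2, json
from rig import ctrl, optics
def grab(n,fn):
    c=optics.capture(n); cv2.imwrite('pics/'+fn+'.png',c['img']); np.savez('pics/'+fn+'.npz',**{k:np.array(v) for k,v in c.items()}); return c
def load(fn): return np.load('pics/'+fn+'.npz')
def ray(c,px):
    p=cv2.undistortPoints(np.array([[px]],float),c['K'],c['dist_coeffs'])[0,0]
    R=np.array(c['R']);t=np.array(c['t']).ravel()
    return -R.T@t, R.T@np.array([p[0],p[1],1.])
def onz(c,px,z):
    o,d=ray(c,px); return o+d*(z-o[2])/d[2]
def tri(c1,p1,c2,p2):
    o1,d1=ray(c1,p1);o2,d2=ray(c2,p2)
    s=np.linalg.lstsq(np.c_[d1,-d2],o2-o1,rcond=None)[0]
    a=o1+d1*s[0];b=o2+d2*s[1]; return (a+b)/2,np.linalg.norm(a-b)
def proj(c,X):
    R=np.array(c['R']);t=np.array(c['t']).ravel()
    return cv2.projectPoints(np.array(X,float).reshape(-1,1,3),cv2.Rodrigues(R)[0],t,c['K'],c['dist_coeffs'])[0][:,0]
E
python3 - <<'E'
from h import *
a=grab('side','s0');b=grab('top','t0')
for c in(a,b): print(np.round(-np.array(c['R']).T@np.array(c['t']).ravel()),np.round(c['R'],2).tolist(),c['K'][0][0])
im=np.vstack([a['img'],b['img']]);
cv2.imwrite('pics/s0b.png',cv2.resize(a['img'],(800,600)));cv2.imwrite('pics/t0b.png',cv2.resize(b['img'],(800,600)))
s=ctrl.sense();print(s)
E
```

```text
[ 104. -878.  759.] [[0.94, -0.35, 0.01], [-0.2, -0.56, -0.8], [0.29, 0.75, -0.59]] 397.2157735623461
[ 317.  -54. 1252.] [[0.03, -1.0, 0.02], [-1.0, -0.03, -0.06], [0.06, -0.02, -1.0]] 387.21864586884016
{'time_s': 0.1, 'joints': array([ 1.05562497e+00,  3.13433787e-01,  1.49833571e+00, -4.42232154e-06,
        1.33098459e+00, -2.23419364e-01]), 'dq': array([-0.0008521 , -0.00142102, -0.00285926,  0.00050662,  0.00237747,
        0.00183132]), 'tau': array([ 3.48057612e-03, -4.12905586e+01, -2.60139316e+01, -1.42164881e-04,
        3.15769779e-03,  7.43195756e-06]), 'eef_pos': array([150.91966865, 502.61520098, 230.78152234]), 'ee_rot': array([-2.07611913e-04,  1.45358632e-01,  9.89378861e-01, -5.42341452e-04]), 'force': array([-0.09445509,  0.06583047,  0.14177081]), 'wrist_torque': array([ 0.01729709, -0.06464656,  0.01666309]), 'grip_force': 0.0, 'grip_width': 1.0020145464136803}
```

View pics/s0b.png

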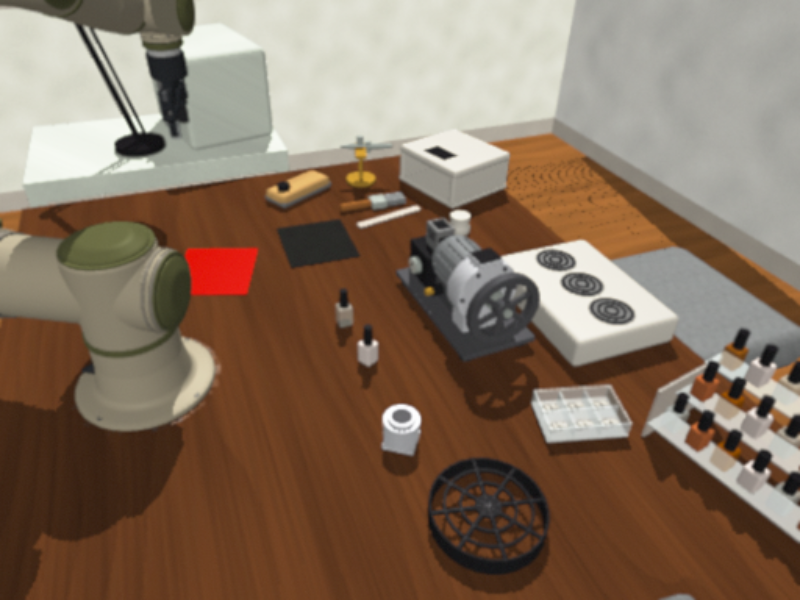

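View pics/t0b.png

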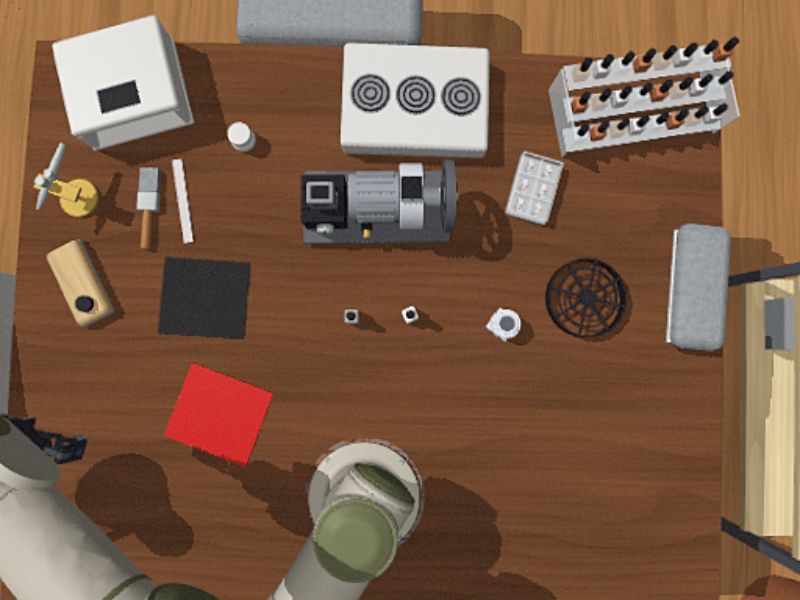

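The side view shows the compressor with its wheel at about (503,303) and the battery at (440,232). It also shows the black mat at (318,242) and a red look-alike at (220,270). In the top view the battery is at (320,192), the wheel at (450,198), the black mat at (204,298) and the red one at (218,414). The task says black, so the mat I want is at (204,298). I'll confirm that with crops.

Run:
```python
from h import *
a=load('s0');b=load('t0')
A=a['img'][130:240,165:355];B=b['img'][90:225,90:310]
A=cv2.resize(A,(760,440),interpolation=cv2.INTER_CUBIC)[:, :]
cv2.imwrite('pics/c1.png',A); cv2.imwrite('pics/c2.png',cv2.resize(B,(792,486),interpolation=cv2.INTER_CUBIC))
```

```text
(no output)
```

View pics/c1.png

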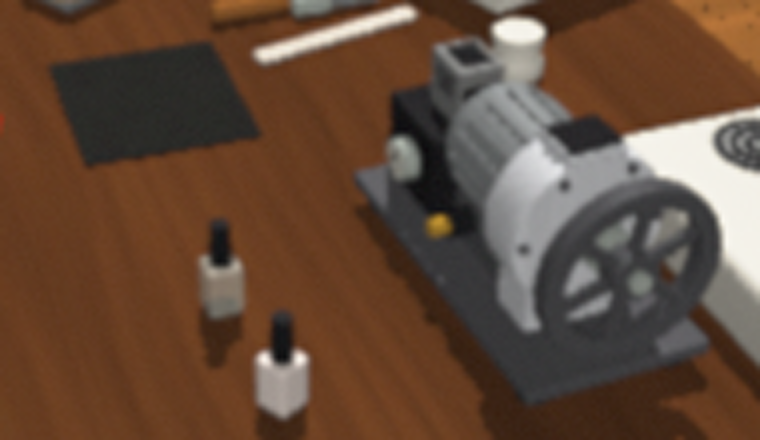

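View pics/c2.png

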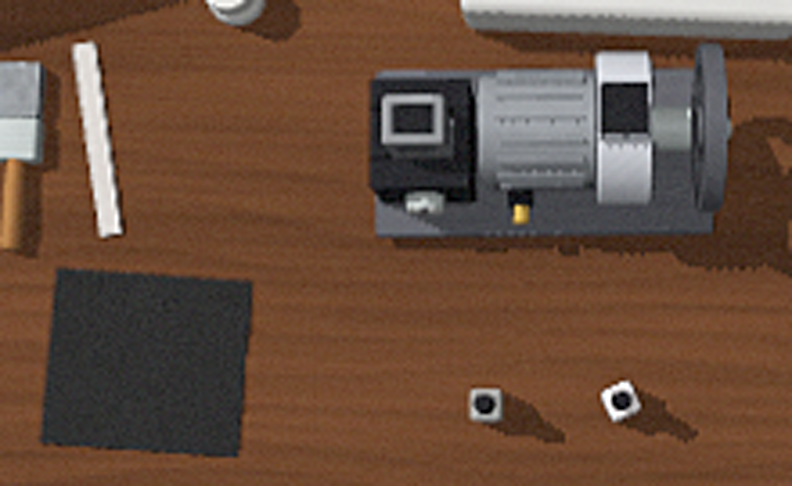

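The crops confirm the bare black mat, with its centre at crop (147,362) in the top view. The grey battery top is at crop (413,119) in the top view and about (468,58) in the side view. The hub end is at side crop (641,281) and top crop (729,128).

Run:
```python
from h import *
a=load('s0');b=load('t0')
S=lambda x,y:(165+x/4-.375,130+y/4-.375); T=lambda x,y:(90+x/3.6-.36,90+y/3.6-.36)
np.set_printoptions(precision=1,suppress=True)
print('batt',tri(a,S(468,57),b,T(413,119)))
print('batt corners z145',[onz(b,T(*p),145)[:2] for p in[(382,95),(444,95),(445,143),(383,143)]])
print('hub',tri(a,S(641,281),b,T(729,128)))
print('mat',[onz(b,T(*p),3)[:2] for p in[(58,269),(252,283),(240,456),(42,442)]], tri(a,S(155,103),b,T(147,362)))
print('base',[onz(b,T(*p),10)[:2] for p in[(376,236),(712,234)]])
# rim top ellipse pts: top view far/near ends
print('rimends z105',[onz(b,T(*p),105)[:2] for p in[(710,43),(710,212)]],'rimtop side z175',onz(a,S(655,183),175))
print('box z100',[onz(b,T(*p),100)[:2] for p in[(371,77),(475,80),(474,198),(371,190)]])
print('bottles',tri(a,S(220,225),b,T(484,404)),tri(a,S(281,320),b,T(621,401)))
```

```text
batt (array([590.8,  94.3, 143.2]), np.float64(0.6839534632491204))
batt corners z145 [array([608.9, 119.9]), array([610.4,  70. ]), array([571.2,  67.7]), array([569.7, 117.5])]
hub (array([ 600.9, -164.3,  108.2]), np.float64(1.5975511675704022))
mat [array([478.6, 428.6]), array([470.9, 252.2]), array([315.3, 256.1]), array([322.3, 434.8])] (array([399. , 344.7,  -2.1]), np.float64(3.64542137329134))
base [array([515.8, 141.2]), array([ 527. , -160.3])]
rimends z105 [array([ 673. , -146.7]), array([ 529.4, -150.1])] rimtop side z175 [ 611.7 -148.4  175. ]
box z100 [array([635.8, 136.9]), array([636. ,  49.6]), array([535.8,  46.7]), array([539.9, 132.8])]
bottles (array([366.5,  33.7,  78.4]), np.float64(2.7866748823540286)) (array([373. , -81.7,  75. ]), np.float64(3.7024817788724533))
```

```bash
python3 -m handwheel '[[[-1,0.63,-0.58,0,-0.635],[-1,0.63,-0.58,0,-0.635],[-1,0.63,-0.58,0,-0.635],[-1,0.63,-0.58,0,-0.635],[-1,0.63,-0.58,0,-0.635],[-1,0.63,-0.58,0,-0.635],[-1,0.63,-0.58,0,-0.635]]]' 40
python3 -m handwheel '[[[-1,0.63,-0.58,0,-0.635],[-1,0.63,-0.58,0,-0.635],[-1,0.63,-0.58,0,-0.635],[-1,0.63,-0.58,0,-0.635],[-1,0.63,-0.58,0,-0.635],[-1,0.63,-0.58,0,-0.635],[-1,0.63,-0.58,0,-0.635],[-1,0,0,0,0],[-1,0,0,0,0]]]'
```

```text
time_s: 0.8
eef_pos: [372.5, 298.4, 231.2]
ee_rot: [-0.0, 0.442, 0.897, -0.0]
force: [0.5, 1.1, -0.0]
grip_width: 1.002
grip_force: 0.0
time_s: 1.7
eef_pos: [592.0, 96.4, 230.5]
ee_rot: [-0.001, 0.694, 0.72, -0.0]
force: [-0.2, 1.2, -0.2]
grip_width: 0.999
grip_force: 0.0
```

```bash
python3 -m handwheel '[[[-1,-0.02,-0.04,-0.5,0],[-1,0,0,-0.5,0],[-1,0,0,-0.4,0],[-1,0,0,0,0]]]'
python3 - <<'E'
from h import *
a=grab('side','s1');b=grab('top','t1')
A=cv2.resize(a['img'][95:205,230:340],(395,395),interpolation=cv2.INTER_CUBIC);B=cv2.resize(b['img'][70:180,160:270],(395,395),interpolation=cv2.INTER_CUBIC)
cv2.imwrite('pics/c3.png',np.hstack([A,B]))
E
```

```text
time_s: 2.1
eef_pos: [589.1, 95.9, 159.0]
ee_rot: [-0.002, 0.693, 0.721, -0.002]
force: [-0.1, -0.5, -0.0]
grip_width: 0.999
grip_force: 0.0
```

View pics/c3.png

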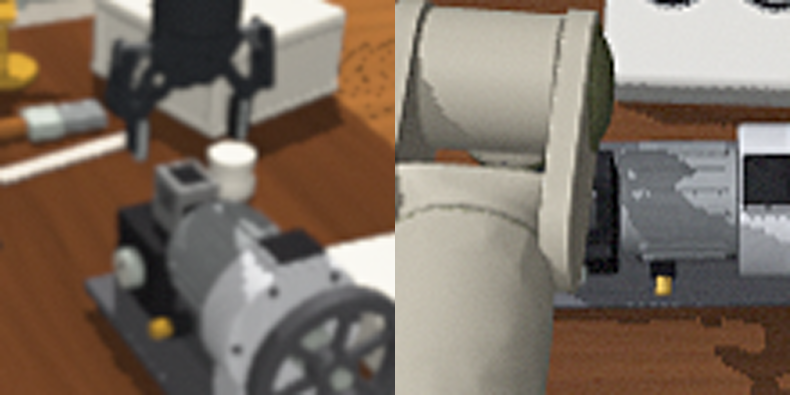

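The fingertips at crop (138,155) and (238,138) straddle the battery top at (187,177), so the alignment is good. I'll go down, grip and pull straight up.

```bash
python3 -m handwheel '[[[-1,0,0,-0.4,0],[-1,0,0,-0.4,0],[-1,0,0,-0.2,0],[1,0,0,0,0],[1,0,0,0,0],[1,0,0,0,0],[1,0,0,0,0],[1,0,0,0,0],[1,0,0,0,0],[1,0,0,0,0]]]' 60
python3 -m handwheel '[[[1,0,0,0.06,0],[1,0,0,0.06,0],[1,0,0,0.08,0],[1,0,0,0.1,0],[1,0,0,0.1,0],[1,0,0,0.1,0],[1,0,0,0.1,0],[1,0,0,0.2,0],[1,0,0,0.2,0],[1,0,0,0,0]]]'
```

```text
time_s: 3.2
eef_pos: [591.6, 94.9, 112.7]
ee_rot: [0.001, 0.694, 0.72, 0.001]
force: [-3.1, 0.4, 6.5]
grip_width: 0.458
grip_force: 61.5
time_s: 4.2
eef_pos: [591.8, 94.8, 163.3]
ee_rot: [0.001, 0.694, 0.72, 0.001]
force: [0.5, -0.4, -1.5]
grip_width: 0.46
grip_force: 63.7
```

```bash
python3 -m handwheel '[[[1,0,0,0.4,0],[1,-0.2,0.25,0,0],[1,-0.4,0.5,0,0],[1,-0.5,0.65,0,0],[1,-0.55,0.7,0,0],[1,-0.55,0.7,0,0],[1,-0.55,0.7,0,0],[1,-0.5,0.65,0,0],[1,-0.4,0.5,0,0],[1,-0.25,0.3,0,0]]]'
python3 -m handwheel '[[[1,0,0,-0.4,0],[1,0,0,-0.5,0],[1,0,0,-0.5,0],[1,0,0,-0.4,0],[1,0,0,-0.2,0],[1,0,0,0,0]]]'
python3 - <<'E'
from h import *
a=grab('side','s2');b=grab('top','t2')
A=cv2.resize(a['img'][60:190,150:280],(395,395),interpolation=cv2.INTER_CUBIC);B=cv2.resize(b['img'][130:260,70:200],(395,395),interpolation=cv2.INTER_CUBIC)
cv2.imwrite('pics/c4.png',np.hstack([A,B]))
E
```

```text
time_s: 5.2
eef_pos: [393.2, 344.2, 180.7]
ee_rot: [-0.0, 0.693, 0.721, -0.0]
force: [0.8, -0.0, -3.2]
grip_width: 0.46
grip_force: 63.7
time_s: 5.8
eef_pos: [394.9, 342.2, 80.1]
ee_rot: [-0.0, 0.694, 0.72, -0.001]
force: [0.5, 1.0, -2.4]
grip_width: 0.459
grip_force: 63.7
```

View pics/c4.png

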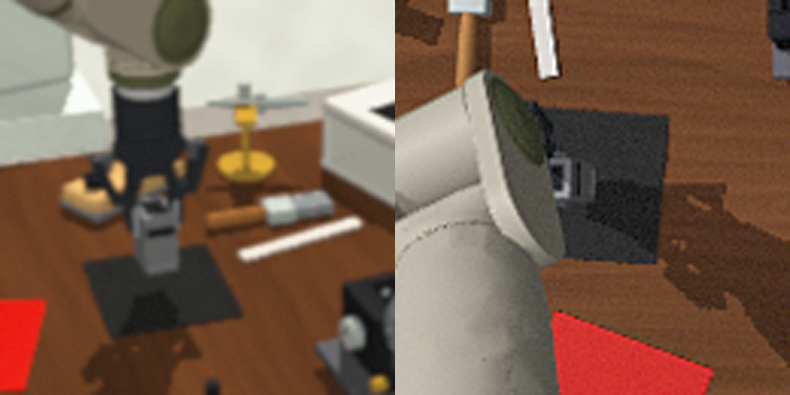

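The pack is held upright over the black mat, at crop (157,235). I'll lower it until it touches.

```bash
python3 -m handwheel '[[[1,0,0,-0.3,0],[1,0,0,-0.2,0],[1,0,0,-0.1,0],[1,0,0,0,0]]]'
python3 -m handwheel '[[[1,0,0,-0.04,0],[1,0,0,-0.04,0],[1,0,0,0,0]]]'
```

```text
time_s: 6.3
eef_pos: [395.9, 342.2, 51.1]
ee_rot: [-0.0, 0.694, 0.72, -0.0]
force: [0.6, 0.3, -2.4]
grip_width: 0.461
grip_force: 63.7
time_s: 6.6
eef_pos: [396.0, 342.3, 47.3]
ee_rot: [-0.0, 0.694, 0.72, 0.0]
force: [0.6, -0.1, -2.6]
grip_width: 0.46
grip_force: 63.7
```

```bash
python3 -m handwheel '[[[1,0,0,-0.02,0],[1,0,0,-0.02,0],[1,0,0,0,0]]]'
python3 -m handwheel '[[[1,0,0,-0.02,0],[1,0,0,0,0]]]'
```

```text
time_s: 6.9
eef_pos: [396.1, 342.4, 45.8]
ee_rot: [0.0, 0.694, 0.72, 0.0]
force: [-2.1, -1.3, 4.3]
grip_width: 0.457
grip_force: 64.1
time_s: 7.1
eef_pos: [396.1, 342.4, 45.7]
ee_rot: [0.0, 0.694, 0.72, 0.0]
force: [-5.9, -3.9, 14.5]
grip_width: 0.458
grip_force: 65.8
```

```bash
python3 -m handwheel '[[[0.6,0,0,0.02,0],[-0.3,0,0,0,0],[-1,0,0,0,0],[-1,0,0,0,0],[-1,0,0,0.4,0],[-1,0,0,0.8,0],[-1,0,0,0.9,0],[-1,0,0,0.9,0],[-1,0,0,0.9,0],[-1,0,0,0,0]]]'
python3 - <<'E'
from h import *
a=grab('side','s3')
A=cv2.resize(a['img'][60:190,150:280],(395,395),interpolation=cv2.INTER_CUBIC)
B=cv2.resize(load('s0')['img'][165:235,285:355],(395,395),interpolation=cv2.INTER_CUBIC)
cv2.imwrite('pics/c5.png',np.hstack([A,B]))
E
```

```text
time_s: 8.1
eef_pos: [397.8, 343.4, 246.2]
ee_rot: [0.002, 0.694, 0.72, 0.005]
force: [0.1, 0.2, -0.1]
grip_width: 0.998
grip_force: 0.0
```

View pics/c5.png

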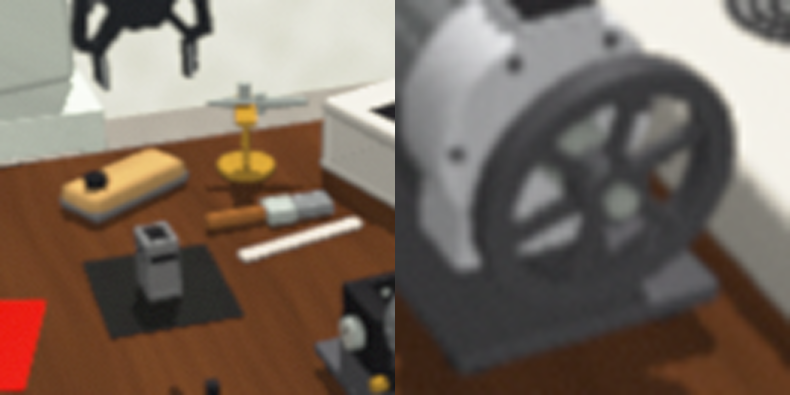

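The battery stands upright on the mat at crop (157,260). Next I'll check the hub estimate against the rim outline.

Run:
```python
from h import *
from scipy.optimize import least_squares
np.set_printoptions(precision=1,suppress=True)
a=load('s0');b=load('t0')
cs=lambda p:np.array([(285+x/5.643-.41,165+y/5.643-.41) for x,y in p])
# silhouettes in crop (right panel): extreme right, extreme bottom, left, top
obs=dict(xmax=cs([(341,0)])[0,0],ymax=cs([(0,312)])[0,1],xmin=cs([(74,0)])[0,0],ymin=cs([(0,52)])[0,1])
T=lambda x,y:(90+x/3.6-.36,90+y/3.6-.36)
to=dict(xmin=T(692,0)[0],xmax=T(728,0)[0],ymin=T(0,43)[1],ymax=T(0,213)[1])
th=np.linspace(0,2*np.pi,181)
def pts(p,yaw):
    c,s=np.cos(yaw),np.sin(yaw);L=[]
    for d in(-9,9): L.append(np.c_[p[0]+70*np.cos(th)*c-d*s,p[1]+70*np.cos(th)*s+d*c,p[2]+70*np.sin(th)])
    return np.vstack(L)
def res(p):
    r=[]
    for cam,o in((a,obs),(b,to)):
        u=proj(cam,pts(p,.037))
        r+=[u[:,0].max()-o['xmax'],u[:,0].min()-o['xmin'],u[:,1].max()-o['ymax'],u[:,1].min()-o['ymin']]
    return np.array(r)
s=least_squares(res,[600,-148,105]);print(s.x,s.fun,res([600,-148,105]))
```

```text
[ 600.7 -147.7  104.5] [ 0.4 -0.9  0.3 -0.1  0.1  0.  -0.3 -0.3] [ 0.3 -1.1  0.2 -0.1  0.2  0.1 -0.1 -0.1]
```

```bash
python3 -m handwheel '[[[-0.2,0.29,-0.7,0,-0.8],[0.06,0.29,-0.7,0,-0.8],[0.06,0.29,-0.7,0,-0.8],[0.06,0.29,-0.7,0,-0.8],[0.06,0.29,-0.7,0,-0.8],[0.06,0.29,-0.7,0,-0.8],[0.06,0.29,-0.7,0,-0.8]]]'
python3 -m handwheel '[[[0.06,0.29,-0.7,0,-0.8],[0.06,0.29,-0.7,0,-0.8],[0.06,0.29,-0.7,0,-0.8],[0.06,0.29,-0.7,0,-0.8],[0.06,0.29,-0.7,0,-0.8],[0.06,0.29,-0.7,0,-0.8],[0.06,0.29,-0.7,0,-0.8],[0.06,0,0,0,-0.05],[0.06,0,0,0,0]]]'
```

```text
time_s: 8.85
eef_pos: [497.5, 95.8, 238.7]
ee_rot: [-0.001, 0.917, 0.399, -0.001]
force: [0.2, -0.3, 0.0]
grip_width: 0.474
grip_force: 0.0
time_s: 9.75
eef_pos: [598.7, -147.9, 238.3]
ee_rot: [-0.001, 1.0, 0.019, -0.001]
force: [0.1, 0.9, -0.8]
grip_width: 0.47
grip_force: 0.0
```

```bash
python3 -m handwheel '[[[0.06,0.04,0,-0.4,0],[0.06,0,0,-0.5,0],[0.06,0,0,-0.5,0],[0.06,0,0,-0.3,0],[0.06,0,0,-0.1,0],[0.06,0,0,0,0],[0.06,0,0,0,0]]]'
python3 -m handwheel '[[[0.4,0,0,0,0],[0.7,0,0,0,0],[1,0,0,0,0],[1,0,0,0,0],[1,0,0,0,0],[1,0,0,0,0]]]' 40
```

```text
time_s: 10.45
eef_pos: [601.3, -147.3, 151.2]
ee_rot: [0.0, 1.0, 0.019, 0.001]
force: [0.4, -0.0, -0.3]
grip_width: 0.47
grip_force: 0.0
time_s: 11.05
eef_pos: [601.3, -147.2, 151.3]
ee_rot: [-0.0, 1.0, 0.019, 0.001]
force: [-2.0, 4.4, 6.2]
grip_width: 0.203
grip_force: 40.3
```

```bash
(
python3 -m handwheel '[[[1,0.113,0.004,-0.010,0],[1,0.113,0.004,-0.010,0]]]'
python3 -m handwheel '[[[1,0.109,0.004,-0.029,0],[1,0.109,0.004,-0.029,0]]]'
python3 -m handwheel '[[[1,0.103,0.004,-0.048,0],[1,0.103,0.004,-0.048,0]]]'
python3 -m handwheel '[[[1,0.093,0.003,-0.065,0],[1,0.093,0.003,-0.065,0]]]'
python3 -m handwheel '[[[1,0.080,0.003,-0.080,0],[1,0.080,0.003,-0.080,0]]]'
python3 -m handwheel '[[[1,0.065,0.002,-0.093,0],[1,0.065,0.002,-0.093,0]]]' ) | tee sw1.txt | grep -E 'pos|force:|time'
```

```text
time_s: 11.25
eef_pos: [611.0, -146.8, 150.2]
force: [-10.3, 4.4, 8.1]
grip_force: 41.3
time_s: 11.45
eef_pos: [622.1, -146.3, 147.2]
force: [-11.0, 4.0, 8.5]
grip_force: 42.4
time_s: 11.65
eef_pos: [632.7, -145.9, 142.5]
force: [-7.9, 5.2, 7.8]
grip_force: 43.4
time_s: 11.85
eef_pos: [642.3, -145.5, 136.2]
force: [-6.9, 5.5, 9.0]
grip_force: 44.9
time_s: 12.05
eef_pos: [650.7, -145.1, 128.5]
force: [-5.1, 5.0, 9.7]
grip_force: 47.1
time_s: 12.25
eef_pos: [657.6, -144.8, 119.5]
force: [-3.6, 6.2, 12.6]
grip_force: 50.5
```

```bash
(
python3 -m handwheel '[[[1,-0.065,-0.002,0.093,0],[1,-0.065,-0.002,0.093,0]]]'
python3 -m handwheel '[[[1,-0.080,-0.003,0.080,0],[1,-0.080,-0.003,0.080,0]]]'
python3 -m handwheel '[[[1,-0.093,-0.003,0.065,0],[1,-0.093,-0.003,0.065,0]]]'
python3 -m handwheel '[[[1,-0.103,-0.004,0.048,0],[1,-0.103,-0.004,0.048,0]]]'
python3 -m handwheel '[[[1,-0.109,-0.004,0.029,0],[1,-0.109,-0.004,0.029,0]]]'
python3 -m handwheel '[[[1,-0.113,-0.004,0.010,0],[1,-0.113,-0.004,0.010,0]]]'
python3 -m handwheel '[[[1,-0.113,-0.004,-0.010,0],[1,-0.113,-0.004,-0.010,0]]]'
python3 -m handwheel '[[[1,-0.109,-0.004,-0.029,0],[1,-0.109,-0.004,-0.029,0]]]'
python3 -m handwheel '[[[1,-0.103,-0.004,-0.048,0],[1,-0.103,-0.004,-0.048,0]]]'
python3 -m handwheel '[[[1,-0.093,-0.003,-0.065,0],[1,-0.093,-0.003,-0.065,0]]]'
python3 -m handwheel '[[[1,-0.080,-0.003,-0.080,0],[1,-0.080,-0.003,-0.080,0]]]'
python3 -m handwheel '[[[1,-0.065,-0.002,-0.093,0],[1,-0.065,-0.002,-0.093,0]]]' 
) > sw2.txt
(
python3 -m handwheel '[[[1,0.065,0.002,0.093,0],[1,0.065,0.002,0.093,0]]]'
python3 -m handwheel '[[[1,0.080,0.003,0.080,0],[1,0.080,0.003,0.080,0]]]'
python3 -m handwheel '[[[1,0.093,0.003,0.065,0],[1,0.093,0.003,0.065,0]]]'
python3 -m handwheel '[[[1,0.103,0.004,0.048,0],[1,0.103,0.004,0.048,0]]]'
python3 -m handwheel '[[[1,0.109,0.004,0.029,0],[1,0.109,0.004,0.029,0]]]'
python3 -m handwheel '[[[1,0.113,0.004,0.010,0],[1,0.113,0.004,0.010,0]]]'
) > sw3.txt
cat > fit.py <<'E'
import re,numpy as np,sys
np.set_printoptions(precision=2,suppress=True)
def rd(fn):
    s=open(fn).read(); g=lambda k:np.array([eval(m) for m in re.findall(r'^'+k+r': (\[.*\])',s,re.M)])
    return g('eef_pos'),g('force')
C=np.array([600.6,105.])
def ser(fn):
    p,f=rd(fn); dx=(p[:,0]-C[0])*1.0007;dz=p[:,2]+19-C[1]
    phi=np.arctan2(dx,dz); tq=-(f[:,0]*dz-f[:,2]*dx)/1000 # torque on wheel, + = growing
    return phi,tq,np.hypot(dx,dz),p,f
E
python3 - <<'E'
from fit import *
P=[];Q=[];D=[]
for fn,skip in(('sw1.txt',1),('sw2.txt',0),('sw3.txt',0)):
    phi,tq,r,p,f=ser(fn); d=np.sign(np.diff(np.r_[0 if fn=='sw1.txt' else prev,phi])); prev=phi[-1]
    print(fn,'\n',np.c_[np.degrees(phi),tq,r,f,p[:,1]]); P+=list(phi);Q+=list(tq);D+=list(d)
P,Q,D=map(np.array,(P,Q,D))
# applied = fr*D + A*cos P + B*sin P + c0
for cols in(3,4):
    M=np.c_[D,np.cos(P),np.sin(P),np.ones_like(P)][:,:cols]
    k,_,_,sv=np.linalg.lstsq(M,Q,rcond=None); print(k,np.std(Q-M@k), 'amp',np.hypot(k[1],k[2]))
    # load torque = A sin(alpha), alpha=phi+a0 heavy from down? applied needed = A*sin(angle of heavy from down)
    print('a0 deg',np.degrees(np.arctan2(k[1],k[2])))
E
```

```text
sw1.txt 
 [[   9.21    0.75   65.04  -10.3     4.4     8.1  -146.8 ]
 [  19.37    0.86   64.87  -11.      4.      8.5  -146.3 ]
 [  29.62    0.7    64.99   -7.9     5.2     7.8  -145.9 ]
 [  39.74    0.72   65.28   -6.9     5.5     9.   -145.5 ]
 [  49.71    0.7    65.72   -5.1     5.      9.7  -145.1 ]
 [  59.57    0.84   66.15   -3.6     6.2    12.6  -144.8 ]]
sw2.txt 
 [[  52.11   -0.93   65.3    10.      2.4   -10.3  -145.  ]
 [  42.06   -0.88   64.38    7.4     3.2   -12.3  -145.4 ]
 [  31.84   -0.91   63.92    9.3     3.4   -11.9  -145.8 ]
 [  21.66   -0.77   63.7     8.4     1.6   -11.5  -146.2 ]
 [  11.6    -0.74   63.7     9.7     1.7   -10.2  -146.7 ]
 [   1.53   -0.67   63.82   10.3     1.8    -8.8  -147.2 ]
 [  -8.26   -0.64   64.06   11.      2.3    -6.1  -147.6 ]
 [ -17.85   -0.71   64.3    12.3     3.5    -2.1  -148.1 ]
 [ -27.65   -0.59   64.46    8.9     5.2     2.9  -148.6 ]
 [ -37.58   -0.6    64.48    7.      4.3     6.2  -148.9 ]
 [ -47.79   -0.6    64.31    4.8     5.3     8.3  -149.3 ]
 [ -58.09   -0.55   64.13    2.1     4.9     8.8  -149.6 ]]
sw3.txt 
 [[ -52.85    1.     64.41   -3.9    -3.2   -16.5  -149.3 ]
 [ -42.49    0.92   64.15   -6.     -1.9   -14.7  -149.  ]
 [ -32.34    0.95   63.79   -9.1    -1.9   -13.5  -148.6 ]
 [ -22.07    0.84   63.66   -9.8    -0.3   -11.1  -148.2 ]
 [ -11.71    0.76   63.62  -10.9     0.2    -6.4  -147.7 ]
 [  -1.26    0.85   63.72  -13.2     0.7    -4.1  -147.2 ]]
[ 0.78  0.06 -0.17] 0.06082493121691291 amp 0.1850071939564129
a0 deg 160.67984024029462
[ 0.78 -0.08 -0.18  0.12] 0.05698677788146944 amp 0.19125113955180795
a0 deg -156.55954097690997
```

```bash
(
python3 -m handwheel '[[[1,0,0,0,0],[1,0,0,0,0],[1,0,0,0,0]]]' 22
python3 -m handwheel '[[[1,0.113,0.004,-0.010,0],[1,0.113,0.004,-0.010,0]]]'
python3 -m handwheel '[[[1,0.109,0.004,-0.029,0],[1,0.109,0.004,-0.029,0]]]'
python3 -m handwheel '[[[1,0.103,0.004,-0.048,0],[1,0.103,0.004,-0.048,0]]]'
python3 -m handwheel '[[[1,0.093,0.003,-0.065,0],[1,0.093,0.003,-0.065,0]]]'
python3 -m handwheel '[[[1,0.080,0.003,-0.080,0],[1,0.080,0.003,-0.080,0]]]'
python3 -m handwheel '[[[1,0.065,0.002,-0.093,0],[1,0.065,0.002,-0.093,0]]]'
python3 -m handwheel '[[[1,0,0,0,0],[1,0,0,0,0]]]' )> sw4.txt
python3 -m handwheel '[[[0.06,0,0,0,0],[0.06,0,0,0,0],[0.06,0,0,0,0]]]' >rel1.txt
python3 -m handwheel '[[[0.06,-0.29,-0.011,0.346,0],[0.06,-0.391,-0.014,0.226,0],[0.06,-0.445,-0.016,0.078,0],[0.06,-0.445,-0.016,-0.078,0],[0.06,-0.391,-0.014,-0.226,0],[0.06,-0.29,-0.011,-0.346,0],[0.06,0,0,0,0],[0.06,0,0,0,0]]]' >mv1.txt
python3 - <<'E'
from fit import *
for f in('sw4.txt','rel1.txt','mv1.txt'):
    phi,tq,r,p,ff=ser(f); print(f,'\n',np.c_[np.degrees(phi),tq,r,ff,p[:,1]])
E
grep grip sw4.txt | tail -2; cat mv1.txt
```

```text
sw4.txt 
 [[  -0.54    0.36   63.7    -5.6     1.     -6.3  -147.2 ]
 [   9.09    0.88   64.    -14.1     2.7    -1.3  -146.8 ]
 [  19.4     0.73   64.46  -11.4     2.9     1.8  -146.3 ]
 [  29.7     0.71   65.04  -10.2     3.5     4.2  -145.9 ]
 [  39.65    0.66   65.71   -8.6     4.7     5.4  -145.5 ]
 [  49.54    0.78   66.42   -8.      4.3     8.7  -145.1 ]
 [  59.2     0.81   66.99   -5.9     5.8    10.6  -144.8 ]
 [  59.86    0.28   67.11    0.5     5.5     5.2  -144.8 ]]
rel1.txt 
 [[  60.66    0.01   65.32   -0.7     0.9    -0.2  -146.  ]]
mv1.txt 
 [[ -59.53   -0.04   64.09    0.2    -0.5     0.6  -150.1 ]]
grip_width: 0.202
grip_force: 47.7
time_s: 18.65
eef_pos: [545.4, -150.1, 118.5]
ee_rot: [0.0, 1.0, 0.019, 0.0]
force: [0.2, -0.5, 0.6]
grip_width: 0.472
grip_force: 0.0
```

```bash
(
python3 -m handwheel '[[[0.4,0,0.01,0,0],[0.7,0,0,0,0],[1,0,0,0,0],[1,0,0,0,0],[1,0,0,0,0]]]' 22
python3 -m handwheel '[[[1,0.065,0.002,0.093,0],[1,0.065,0.002,0.093,0]]]'
python3 -m handwheel '[[[1,0.080,0.003,0.080,0],[1,0.080,0.003,0.080,0]]]'
python3 -m handwheel '[[[1,0.093,0.003,0.065,0],[1,0.093,0.003,0.065,0]]]'
python3 -m handwheel '[[[1,0.103,0.004,0.048,0],[1,0.103,0.004,0.048,0]]]'
python3 -m handwheel '[[[1,0.109,0.004,0.029,0],[1,0.109,0.004,0.029,0]]]'
python3 -m handwheel '[[[1,0.113,0.004,0.010,0],[1,0.113,0.004,0.010,0]]]'
python3 -m handwheel '[[[1,0.113,0.004,-0.010,0],[1,0.113,0.004,-0.010,0]]]'
python3 -m handwheel '[[[1,0.109,0.004,-0.029,0],[1,0.109,0.004,-0.029,0]]]'
python3 -m handwheel '[[[1,0.103,0.004,-0.048,0],[1,0.103,0.004,-0.048,0]]]'
python3 -m handwheel '[[[1,0.093,0.003,-0.065,0],[1,0.093,0.003,-0.065,0]]]'
python3 -m handwheel '[[[1,0.080,0.003,-0.080,0],[1,0.080,0.003,-0.080,0]]]'
python3 -m handwheel '[[[1,0.065,0.002,-0.093,0],[1,0.065,0.002,-0.093,0]]]' )>sw5.txt
(
python3 -m handwheel '[[[1,-0.065,-0.002,0.093,0],[1,-0.065,-0.002,0.093,0]]]'
python3 -m handwheel '[[[1,-0.080,-0.003,0.080,0],[1,-0.080,-0.003,0.080,0]]]'
python3 -m handwheel '[[[1,-0.093,-0.003,0.065,0],[1,-0.093,-0.003,0.065,0]]]'
python3 -m handwheel '[[[1,-0.103,-0.004,0.048,0],[1,-0.103,-0.004,0.048,0]]]'
python3 -m handwheel '[[[1,-0.109,-0.004,0.029,0],[1,-0.109,-0.004,0.029,0]]]'
python3 -m handwheel '[[[1,-0.113,-0.004,0.010,0],[1,-0.113,-0.004,0.010,0]]]'
python3 -m handwheel '[[[1,-0.113,-0.004,-0.010,0],[1,-0.113,-0.004,-0.010,0]]]'
python3 -m handwheel '[[[1,-0.109,-0.004,-0.029,0],[1,-0.109,-0.004,-0.029,0]]]'
python3 -m handwheel '[[[1,-0.103,-0.004,-0.048,0],[1,-0.103,-0.004,-0.048,0]]]'
python3 -m handwheel '[[[1,-0.093,-0.003,-0.065,0],[1,-0.093,-0.003,-0.065,0]]]'
python3 -m handwheel '[[[1,-0.080,-0.003,-0.080,0],[1,-0.080,-0.003,-0.080,0]]]'
python3 -m handwheel '[[[1,-0.065,-0.002,-0.093,0],[1,-0.065,-0.002,-0.093,0]]]' 
) > sw6.txt
grep grip_f sw5.txt|tr '\n' ' '
cat > fit2.py <<'E'
from fit import *
rows=[]  # stroke id, W(wheel angle), phi, dir, torque, fn
def add(fn,off,d,a,b=None):
    phi,tq,r,p,f=ser(fn)
    for i in range(len(phi))[a:b]: rows.append((phi[i]+off,phi[i],d,tq[i],r[i]))
    return phi
def fit(R,label,phicols=True):
    R=np.array(R);W,P,D,Q=R[:,:4].T
    M=np.c_[D,np.cos(W),np.sin(W),np.ones_like(W)]
    if phicols: M=np.c_[M,np.sin(P),np.cos(P)-1,D*(1-np.cos(P))]
    k=np.linalg.lstsq(M,Q,rcond=None)[0]; cov=np.linalg.inv(M.T@M)*np.var(Q-M@k)
    a0=np.arctan2(k[1],k[2]);A=np.hypot(k[1],k[2])
    print(label,k,'sd',np.std(Q-M@k),'A',A,'a0',np.degrees(a0)%360,'se~',np.degrees(np.sqrt(cov[1,1]))/A)
    return a0
E
cat > go.py <<'E'
from fit2 import *
add('sw1.txt',0,1,1);add('sw2.txt',0,-1,1);add('sw3.txt',0,1,1)
p4=add('sw4.txt',0,1,2,-1); 
p=ser('sw4.txt')[0][-1]; p5=ser('sw5.txt')[0]; off=p-p5[0]; print('off',np.degrees(off))
add('sw5.txt',off,1,2); p6=add('sw6.txt',off,-1,1)
E
python3 - <<'E'
from go import *
for f in('sw5.txt','sw6.txt'):
    phi,tq,r,p,ff=ser(f); print(f,'\n',np.c_[np.degrees(phi),tq,r,ff,p[:,1]])
fit(rows,'all');fit(rows,'nophi',False);n=len(rows)
print(np.degrees(p6[-1]+off))
E
```

```text
grip_force: 25.1 grip_force: 22.2 grip_force: 21.7 grip_force: 21.6 grip_force: 21.6 grip_force: 21.5 grip_force: 21.6 grip_force: 21.8 grip_force: 22.2 grip_force: 22.8 grip_force: 23.8 grip_force: 25.0 grip_force: 26.7 off 119.17481242543518
sw5.txt 
 [[ -59.32   -0.37   63.88    4.3    -1.8     4.2  -149.6 ]
 [ -52.17    0.45   64.24    0.8    -5.3    -9.4  -149.3 ]
 [ -41.92    0.44   64.11   -1.9    -5.     -8.1  -149.  ]
 [ -31.4     0.36   63.97   -2.7    -3.7    -6.3  -148.6 ]
 [ -20.75    0.28   63.84   -2.9    -3.9    -4.9  -148.2 ]
 [ -10.38    0.26   63.85   -3.4    -2.4    -3.9  -147.7 ]
 [   0.09    0.31   64.     -4.8    -3.3    -2.1  -147.2 ]
 [  10.58    0.27   64.29   -4.7    -1.9    -2.2  -146.7 ]
 [  20.89    0.27   64.54   -4.6    -0.3    -0.2  -146.2 ]
 [  31.01    0.31   64.87   -4.3     0.5     2.2  -145.8 ]
 [  41.04    0.45   65.23   -5.4     2.8     4.4  -145.4 ]
 [  50.96    0.44   65.58   -4.4     3.      5.1  -145.1 ]
 [  60.73    0.47   66.07   -3.7     3.9     6.   -144.8 ]]
sw6.txt 
 [[  52.62   -0.74   65.23    6.4     0.1    -9.4  -145.  ]
 [  42.57
[... 214 characters left out ...]
.9  -146.6 ]
 [   2.69   -0.82   64.07   12.5     0.8    -6.4  -147.1 ]
 [  -6.99   -0.88   64.18   14.1     0.9    -2.6  -147.6 ]
 [ -16.47   -0.87   64.24   13.7     2.3     1.4  -148.1 ]
 [ -26.18   -0.89   64.19   12.3     3.4     6.5  -148.5 ]
 [ -36.17   -0.85   63.92    8.9     4.3    10.3  -148.9 ]
 [ -46.42   -0.86   63.54    6.4     4.6    12.7  -149.2 ]
 [ -56.93   -0.89   63.05    3.      3.8    14.9  -149.6 ]]
all [ 0.65  0.15 -0.15 -0.1   0.03 -0.16  0.24] sd 0.09923579906779474 A 0.21428869538276996 a0 134.8944543296592 se~ 5.999301858902588
nophi [ 0.7   0.14 -0.14 -0.06] sd 0.11300272370590254 A 0.20243847130857884 a0 134.68965094504992 se~ 7.14412718283498
62.24133048148654
```

```bash
(
python3 -m handwheel '[[[1,0.065,0.002,0.093,0],[1,0.065,0.002,0.093,0]]]'
python3 -m handwheel '[[[1,0.080,0.003,0.080,0],[1,0.080,0.003,0.080,0]]]'
python3 -m handwheel '[[[1,0.093,0.003,0.065,0],[1,0.093,0.003,0.065,0]]]'
python3 -m handwheel '[[[1,0.103,0.004,0.048,0],[1,0.103,0.004,0.048,0]]]'
python3 -m handwheel '[[[1,0.109,0.004,0.029,0],[1,0.109,0.004,0.029,0]]]'
python3 -m handwheel '[[[1,0.113,0.004,0.010,0],[1,0.113,0.004,0.010,0]]]'
python3 -m handwheel '[[[1,0.113,0.004,-0.010,0],[1,0.113,0.004,-0.010,0]]]'
python3 -m handwheel '[[[1,0.109,0.004,-0.029,0],[1,0.109,0.004,-0.029,0]]]'
python3 -m handwheel '[[[1,0.103,0.004,-0.048,0],[1,0.103,0.004,-0.048,0]]]'
python3 -m handwheel '[[[1,0.093,0.003,-0.065,0],[1,0.093,0.003,-0.065,0]]]'
python3 -m handwheel '[[[1,0.080,0.003,-0.080,0],[1,0.080,0.003,-0.080,0]]]'
python3 -m handwheel '[[[1,0.065,0.002,-0.093,0],[1,0.065,0.002,-0.093,0]]]'
python3 -m handwheel '[[[1,0,0,0,0],[1,0,0,0,0]]]' )>sw7.txt
python3 -m handwheel '[[[0.06,0,0,0,0],[0.06,0,0,0,0],[0.06,0,0,0,0]]]' >rel2.txt
python3 -m handwheel '[[[0.06,-0.29,-0.011,0.346,0],[0.06,-0.391,-0.014,0.226,0],[0.06,-0.445,-0.016,0.078,0],[0.06,-0.445,-0.016,-0.078,0],[0.06,0,0,0,0],[0.06,0,0,0,0]]]' >mv2.txt
python3 -m handwheel '[[[0.4,0,0,0,0],[0.7,0,0,0,0],[1,0,0,0,0],[1,0,0,0,0],[1,0,0,0,0]]]' 22 >gr2.txt
python3 - <<'E'
from go import *
for f in('sw6.txt','sw7.txt','rel2.txt','mv2.txt','gr2.txt'):
    phi,tq,r,p,ff=ser(f); g=[float(x) for x in re.findall(r'grip_force: (\S+)',open(f).read())]; print(f,'\n',np.c_[np.degrees(phi),tq,r,ff,p[:,1],g])
E
cat gr2.txt
```

```text
off 119.17481242543518
sw6.txt 
 [[  52.62   -0.74   65.23    6.4     0.1    -9.4  -145.     23.8 ]
 [  42.57   -0.79   64.5     6.7     0.5   -10.9  -145.4    22.7 ]
 [  32.47   -0.81   64.12    8.3     0.6   -10.5  -145.8    21.9 ]
 [  22.45   -0.87   63.95   10.5     0.2   -10.3  -146.2    21.8 ]
 [  12.57   -0.76   63.93   10.2     1.5    -8.9  -146.6    21.8 ]
 [   2.69   -0.82   64.07   12.5     0.8    -6.4  -147.1    21.7 ]
 [  -6.99   -0.88   64.18   14.1     0.9    -2.6  -147.6    22.  ]
 [ -16.47   -0.87   64.24   13.7     2.3     1.4  -148.1    22.6 ]
 [ -26.18   -0.89   64.19   12.3     3.4     6.5  -148.5    23.6 ]
 [ -36.17   -0.85   63.92    8.9     4.3    10.3  -148.9    24.9 ]
 [ -46.42   -0.86   63.54    6.4     4.6    12.7  -149.2    26.7 ]
 [ -56.93   -0.89   63.05    3.      3.8    14.9  -149.6    29.3 ]]
sw7.txt 
 [[ -50.95    0.42   63.65    1.5    -2.8    -9.8  -149.3    24.7 ]
 [ -40.25    0.36   63.81    0.3    -2.8    -9.   -148.9    23.1 ]
 [ -29.7     0.29   64.24   -0.9    -2.8    -7.5  -148.6    22.3 ]
 [ -19.4     0.28   64.46   -2.9    -2.3    -4.8  -
[... 292 characters left out ...]
4    0.42   65.01   -5.      1.5     4.3  -145.8    24.4 ]
 [  40.98    0.51   65.31   -5.      3.1     6.1  -145.4    25.5 ]
 [  50.83    0.55   65.7    -4.8     3.      6.8  -145.1    27.  ]
 [  60.63    0.62   66.26   -4.5     3.1     8.2  -144.8    28.8 ]
 [  61.28   -0.17   66.18    6.4     4.1     0.6  -144.8    28.1 ]]
rel2.txt 
 [[  60.89   -0.02   64.95   -0.1     0.5    -0.4  -145.5     0.  ]]
mv2.txt 
 [[ -19.6    -0.04   64.43    0.6     0.      0.3  -148.4     0.  ]]
gr2.txt 
 [[ -19.35   -0.24   64.02    4.4     0.3    -1.2  -148.1    22.8 ]]
time_s: 27.95
eef_pos: [579.4, -148.1, 146.4]
ee_rot: [0.0, 1.0, 0.019, 0.001]
force: [4.4, 0.3, -1.2]
grip_width: 0.207
grip_force: 22.8
```

```bash
(
python3 -m handwheel '[[[1,0.109,0.004,0.029,0],[1,0.109,0.004,0.029,0]]]'
python3 -m handwheel '[[[1,0.113,0.004,0.010,0],[1,0.113,0.004,0.010,0]]]'
python3 -m handwheel '[[[1,0.113,0.004,-0.010,0],[1,0.113,0.004,-0.010,0]]]'
python3 -m handwheel '[[[1,0.109,0.004,-0.029,0],[1,0.109,0.004,-0.029,0]]]'
python3 -m handwheel '[[[1,0.103,0.004,-0.048,0],[1,0.103,0.004,-0.048,0]]]'
python3 -m handwheel '[[[1,0.093,0.003,-0.065,0],[1,0.093,0.003,-0.065,0]]]'
python3 -m handwheel '[[[1,0.080,0.003,-0.080,0],[1,0.080,0.003,-0.080,0]]]'
python3 -m handwheel '[[[1,0.065,0.002,-0.093,0],[1,0.065,0.002,-0.093,0]]]' )>sw8.txt
(
python3 -m handwheel '[[[1,-0.065,-0.002,0.093,0],[1,-0.065,-0.002,0.093,0]]]'
python3 -m handwheel '[[[1,-0.080,-0.003,0.080,0],[1,-0.080,-0.003,0.080,0]]]'
python3 -m handwheel '[[[1,-0.093,-0.003,0.065,0],[1,-0.093,-0.003,0.065,0]]]'
python3 -m handwheel '[[[1,-0.103,-0.004,0.048,0],[1,-0.103,-0.004,0.048,0]]]'
python3 -m handwheel '[[[1,-0.109,-0.004,0.029,0],[1,-0.109,-0.004,0.029,0]]]'
python3 -m handwheel '[[[1,-0.113,-0.004,0.010,0],[1,-0.113,-0.004,0.010,0]]]'
python3 -m handwheel '[[[1,-0.113,-0.004,-0.010,0],[1,-0.113,-0.004,-0.010,0]]]'
python3 -m handwheel '[[[1,-0.109,-0.004,-0.029,0],[1,-0.109,-0.004,-0.029,0]]]'
python3 -m handwheel '[[[1,-0.103,-0.004,-0.048,0],[1,-0.103,-0.004,-0.048,0]]]'
python3 -m handwheel '[[[1,-0.093,-0.003,-0.065,0],[1,-0.093,-0.003,-0.065,0]]]'
python3 -m handwheel '[[[1,-0.080,-0.003,-0.080,0],[1,-0.080,-0.003,-0.080,0]]]'
python3 -m handwheel '[[[1,-0.065,-0.002,-0.093,0],[1,-0.065,-0.002,-0.093,0]]]' 
) > sw9.txt
(
python3 -m handwheel '[[[1,0.065,0.002,0.093,0],[1,0.065,0.002,0.093,0]]]'
python3 -m handwheel '[[[1,0.080,0.003,0.080,0],[1,0.080,0.003,0.080,0]]]'
python3 -m handwheel '[[[1,0.093,0.003,0.065,0],[1,0.093,0.003,0.065,0]]]'
python3 -m handwheel '[[[1,0.103,0.004,0.048,0],[1,0.103,0.004,0.048,0]]]'
python3 -m handwheel '[[[1,0.109,0.004,0.029,0],[1,0.109,0.004,0.029,0]]]'
python3 -m handwheel '[[[1,0.113,0.004,0.010,0],[1,0.113,0.004,0.010,0]]]'
)>sw10.txt
cat > go2.py <<'E'
from fit import *
from scipy.optimize import least_squares
off1,off2=np.radians(119.17),np.radians(199.8)
rows=[];
def gf(fn): return [float(x) for x in re.findall(r'grip_force: (\S+)',open(fn).read())]
for fn,off,d,a,b in(('sw1.txt',0,1,1,None),('sw2.txt',0,-1,1,None),('sw3.txt',0,1,1,None),('sw4.txt',0,1,2,-1),('sw5.txt',off1,1,2,None),('sw6.txt',off1,-1,1,None),('sw7.txt',off1,1,1,-1),('sw8.txt',off2,1,1,None),('sw9.txt',off2,-1,1,None),('sw10.txt',off2,1,1,None)):
    phi,tq,r,p,f=ser(fn);g=gf(fn)
    for i in list(range(len(phi)))[a:b]: rows.append((phi[i]+off,phi[i],d,tq[i],g[i],f[i,0],f[i,2],int(fn[2:-4])))
R=np.array(rows)
def fit(R,mode):
    W,P,D,Q,G,fx,fz,_=R.T
    M=np.c_[np.cos(W),np.sin(W),D,D*G]
    if mode>=1: M=np.c_[M,fx,fz]        # centre errors
    if mode>=2: M=np.c_[M,np.ones_like(W),np.sin(P)]
    k=np.linalg.lstsq(M,Q,rcond=None)[0];e=Q-M@k; cov=np.linalg.inv(M.T@M)*np.var(e)
    a0=np.degrees(np.arctan2(k[0],k[1]))%360;A=np.hypot(*k[:2])
    print(mode,k,'sd',np.std(e),'A',A,'a0',a0,'target W',360-a0,'se',np.degrees(np.sqrt(cov[0,0]))/A); return e
E
python3 - <<'E'
from go2 import *
for f in('sw8.txt','sw9.txt','sw10.txt'):
    phi,tq,r,p,ff=ser(f); print(f,'\n',np.c_[np.degrees(phi),tq,r,ff,p[:,1],gf(f)])
for m in(0,1,2): e=fit(R,m)
for s in(R[:,7]<=4,R[:,7]>=5): [fit(R[s],m) for m in (0,1,2)]
E
```

```text
sw8.txt 
 [[ -11.39    0.48   63.86   -7.5    -0.8    -1.1  -147.7    22.8 ]
 [  -1.08    0.48   63.61   -7.6    -0.9    -0.5  -147.2    23.1 ]
 [   9.16    0.56   63.51   -8.8     0.3     1.2  -146.7    23.5 ]
 [  19.36    0.63   63.7    -9.4     1.3     3.1  -146.3    24.  ]
 [  29.63    0.7    63.96   -9.3     0.8     5.7  -145.8    24.7 ]
 [  39.79    0.76   64.42   -8.6     3.      8.   -145.5    25.6 ]
 [  49.71    0.81   64.94   -7.4     2.4    10.   -145.1    26.9 ]
 [  59.53    0.93   65.48   -7.      3.7    12.3  -144.9    28.7 ]]
sw9.txt 
 [[  51.42   -0.48   64.78    4.2    -0.1    -6.2  -145.1    25.4 ]
 [  41.04   -0.52   64.17    4.9     0.7    -6.7  -145.4    24.2 ]
 [  30.55   -0.5    63.98    4.2     1.6    -8.4  -145.8    23.1 ]
 [  20.29   -0.57   64.07    5.8     1.6    -9.8  -146.3    22.3 ]
 [  10.41   -0.51   64.26    6.6     0.8    -8.1  -146.7    21.8 ]
 [   0.62   -0.59   64.6     9.1     0.9    -7.6  -147.2    21.7 ]
 [  -8.96   -0.56   64.89    9.5     1.8    -4.7  -147.7    21.7 ]
 [ -18.34   -0.69   65.21   11.      2.7     0.4  -148.1    22.1 ]
 [ -27.
[... 1142 characters left out ...]
27
0 [ 0.06 -0.2   0.02  0.02] sd 0.053583648782103095 A 0.21175996301023 a0 163.04118005001422 target W 196.95881994998578 se 3.474815884447695
1 [ 0.05 -0.22 -1.04  0.04 -0.02  0.  ] sd 0.04398592221929781 A 0.2265400242741141 a0 166.79326000037997 target W 193.20673999962003 se 3.154920948479144Traceback (most recent call last):
  File "<stdin>", line 5, in <module>
  File "go2.py", line 15, in fit
    k=np.linalg.lstsq(M,Q,rcond=None)[0];e=Q-M@k; cov=np.linalg.inv(M.T@M)*np.var(e)
                                                      ~~~~~~~~~~~~~^^^^^^^
    ainv = _umath_linalg.inv(a, signature=signature)
    raise LinAlgError("Singular matrix")
numpy.linalg.LinAlgError: Singular matrix
```

The fits over all the data put the heavy side down at wheel angle W ≈ 202°, which is φ ≈ +2.3° in this grip. I'll move there and hold.

```bash
python3 -m handwheel '[[[1,0.02,0.001,0,0],[1,0.02,0.001,0,0],[1,0,0,0,0],[1,0,0,0,0],[1,0,0,0,0]]]' >fin.txt
python3 - <<'E'
from fit import *
from h import *
phi,tq,r,p,f=ser('fin.txt');print(np.degrees(phi),tq,f,p)
a=grab('side','s9');a0=load('s0')
# unwrap front face annulus at r 26..48 vs angle, both images
th=np.radians(np.arange(0,360,1.5));yaw=.037;c,s=np.cos(yaw),np.sin(yaw)
def unw(cam):
    L=[]
    for rr in np.arange(30,50,2):
        X=np.c_[600.6+rr*np.sin(th)*c+5*s,-147.8+rr*np.sin(th)*s-5*c,105+rr*np.cos(th)]
        u=proj(cam,X).astype(np.float32)
        L.append(cv2.remap(cv2.cvtColor(cam['img'],cv2.COLOR_BGR2GRAY),u[:,0].reshape(1,-1),u[:,1].reshape(1,-1),cv2.INTER_LINEAR)[0])
    return np.mean(L,0)
for n,cam in(('s0',a0),('s9',a)):
    v=unw(cam).astype(float); v=v-cv2.GaussianBlur(np.tile(v,3).reshape(1,-1),(0,0),14)[0][240:480]
    z=-(v*np.exp(1j*6*th)).sum(); print(n,'spoke phase deg mod60',np.degrees(np.angle(z))/6%60,abs(z)/np.abs(v).sum())
cv2.imwrite('pics/c9.png',np.hstack([cv2.resize(q['img'][150:240,270:360],(395,395),interpolation=cv2.INTER_CUBIC) for q in(a0,a)]))
E
grep -E 'time|grip' fin.txt
```

```text
[1.52] [0.41] [[-6.4  0.2 -2.1]] [[ 602.3 -147.1  150.3]]
s0 spoke phase deg mod60 9.81068761780433 0.4557746500697296
s9 spoke phase deg mod60 19.583719267864478 0.5148984549174109
time_s: 33.65
grip_width: 0.203
grip_force: 22.6
```

View pics/c9.png

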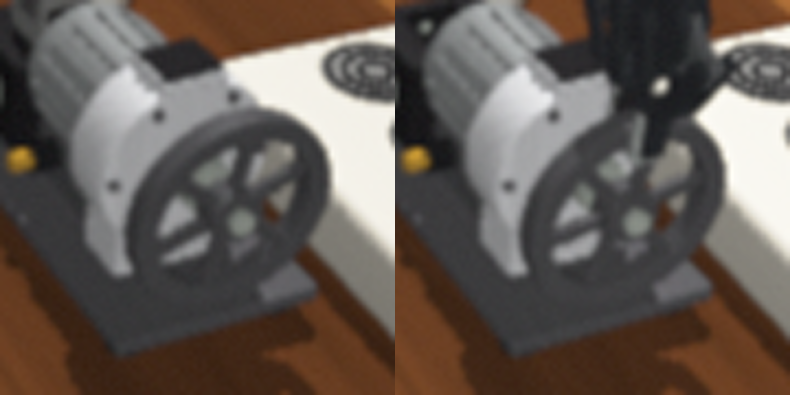

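```bash
cat > spk.py <<'E'
from h import *
yaw=.037;c,s=np.cos(yaw),np.sin(yaw)
th=np.radians(np.arange(0,360,1.))
def unw(cam,dx=0,dz=0,d=5):
    L=[]
    for rr in np.arange(32,50,2):
        X=np.c_[600.6+dx+rr*np.sin(th)*c+d*s,-147.8+rr*np.sin(th)*s-d*c,105+dz+rr*np.cos(th)]
        u=proj(cam,X).astype(np.float32)
        L.append(cv2.remap(cam['img'].max(2),u[:,0].reshape(1,-1),u[:,1].reshape(1,-1),cv2.INTER_CUBIC)[0])
    return np.array(L,float)
E
python3 - <<'E'
from spk import *
ims=[]
for n in('s0','s9'):
    v=unw(load(n)); m=v.mean(0); m=cv2.GaussianBlur(np.tile(m,3).reshape(1,-1),(0,0),2)[0][360:720]
    mn=[(i,round(m[i])) for i in range(360) if m[i]==min(m[(i+k)%360] for k in range(-12,13))]
    mx=[(i,round(m[i])) for i in range(360) if m[i]==max(m[(i+k)%360] for k in range(-12,13))]
    print(n,'min',mn,'\n  max',mx)
    ims.append(cv2.resize(np.clip(v*1.5,0,255).astype(np.uint8),(720,180),interpolation=cv2.INTER_LINEAR)); ims.append(np.zeros((10,720),np.uint8))
cv2.imwrite('pics/unw.png',np.vstack(ims))
E
```

```text
s0 min [(3, 57), (65, 63), (128, 58), (156, 74), (181, 57), (205, 53), (257, 61), (311, 59), (339, 118)] 
  max [(25, 134), (83, 102), (145, 75), (165, 77), (190, 59), (239, 133), (286, 154), (330, 119), (348, 126)]
s9 min [(14, 61), (76, 67), (115, 68), (139, 63), (183, 60), (213, 61), (265, 70), (321, 64)] 
  max [(42, 137), (92, 98), (126, 72), (164, 82), (204, 63), (244, 161), (289, 158), (349, 149)]
```

View pics/unw.png

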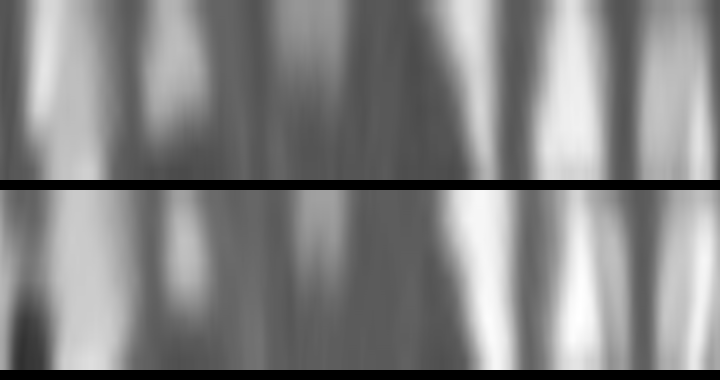

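The spoke minima shifted from 65 to 76, 128 to 139, 257 to 265 and 311 to 321, about +10° mod 60. My tracked turn of 201° was really about 190°, so the contact radius is larger than I assumed. I'll refit with the pad offset as a parameter.

```bash
cat > go3.py <<'E'
from fit import *
def gf(fn): return [float(x) for x in re.findall(r'grip_force: (\S+)',open(fn).read())]
def build(d,hz=105.):
    def s(fn):
        p,f=rd(fn);dx=p[:,0]-C[0];dz=p[:,2]+d-hz
        return np.arctan2(dx,dz),-(f[:,0]*dz-f[:,2]*dx)/1000,f
    o1=s('sw4.txt')[0][-1]-s('sw5.txt')[0][0]; o2=s('sw7.txt')[0][-1]+o1-s('gr2.txt')[0][-1]
    rows=[]
    for n,off,D,a,b in((1,0,1,1,None),(2,0,-1,1,None),(3,0,1,1,None),(4,0,1,2,-1),(5,o1,1,2,None),(6,o1,-1,1,None),(7,o1,1,1,-1),(8,o2,1,1,None),(9,o2,-1,1,None),(10,o2,1,1,None)):
        phi,tq,f=s(f'sw{n}.txt');g=gf(f'sw{n}.txt')
        for i in list(range(len(phi)))[a:b]: rows.append((phi[i]+off,phi[i],D,tq[i],g[i],f[i,0],f[i,2],n))
    return np.array(rows),s('fin.txt')[0][-1]+o2,o1,o2
def fit(R,mode,free=False):
    W,P,D,Q,G,fx,fz,n=R.T
    M=np.c_[np.cos(W),np.sin(W),D*(n<=4),D*(n>4),D*G]
    if mode>=1: M=np.c_[M,fx,fz]
    if mode>=2: M=np.c_[M,np.ones_like(W)]
    k=np.linalg.lstsq(M,Q,rcond=None)[0];e=Q-M@k; cov=np.linalg.pinv(M.T@M)*np.var(e)
    a0=np.degrees(np.arctan2(k[0],k[1]))%360;A=np.hypot(*k[:2])
    return 'A %.3f target %.1f se %.1f sd %.3f'%(A,360-a0,np.degrees(np.sqrt(cov[0,0]))/A,np.std(e))
E
python3 - <<'E'
from go3 import *
for d in(19,21,23,25):
    R,W,o1,o2=build(d); print(d,'W now',np.degrees(W).round(1),np.degrees([o1,o2]))
    for m in(0,1,2): print('   ',m,'all',fit(R,m),'| 5-10',fit(R[R[:,7]>=5],m),'| 8-10',fit(R[R[:,7]>=8],m))
E
```

```text
19 W now 201.3 [119.14 199.75]
    0 all A 0.255 target 203.3 se 1.6 sd 0.048 | 5-10 A 0.264 target 208.8 se 1.9 sd 0.042 | 8-10 A 0.187 target 213.9 se 2.7 sd 0.032
    1 all A 0.234 target 204.3 se 1.8 sd 0.046 | 5-10 A 0.243 target 211.0 se 2.0 sd 0.042 | 8-10 A 0.118 target 226.4 se 5.9 sd 0.029
    2 all A 0.224 target 204.3 se 1.8 sd 0.045 | 5-10 A 0.231 target 206.3 se 4.0 sd 0.041 | 8-10 A 0.187 target 258.6 se 15.6 sd 0.027
21 W now 196.2 [116.17 194.7 ]
    0 all A 0.264 target 200.1 se 1.5 sd 0.048 | 5-10 A 0.272 target 203.5 se 1.8 sd 0.042 | 8-10 A 0.202 target 207.4 se 2.4 sd 0.033
    1 all A 0.238 target 201.3 se 1.7 sd 0.045 | 5-10 A 0.246 target 206.0 se 2.0 sd 0.041 | 8-10 A 0.120 target 220.5 se 4.7 sd 0.029
    2 all A 0.228 target 201.5 se 1.7 sd 0.044 | 5-10 A 0.238 target 203.1 se 4.0 sd 0.041 | 8-10 A 0.195 target 254.1 se 16.1 sd 0.027
23 W now 191.2 [113.29 189.82]
    0 all A 0.273 target 197.0 se 1.5 sd 0.049 | 5-10 A 0.281 target 198.3 se 1.8 sd 0.043 | 8-10 A 0.217 target 201.3 se 2.2 sd 0.034
    1 all A 0.240 target 198.5 se 1.6 sd 0.044 | 5-10 A 0.249 target 201.3 se 2.0 sd 0.041 | 8-10 A 0.122 target 214.8 se 3.7 sd 0.029
    2 all A 0.232 target 198.7 se 1.7 sd 0.044 | 5-10 A 0.245 target 200.1 se 4.1 sd 0.041 | 8-10 A 0.203 target 249.8 se 16.6 sd 0.027
25 W now 186.5 [110.5  185.11]
    0 all A 0.280 target 194.1 se 1.5 sd 0.050 | 5-10 A 0.289 target 193.3 se 1.9 sd 0.043 | 8-10 A 0.233 target 195.5 se 2.1 sd 0.035
    1 all A 0.240 target 195.9 se 1.6 sd 0.044 | 5-10 A 0.251 target 196.7 se 2.1 sd 0.041 | 8-10 A 0.125 target 209.3 se 3.3 sd 0.030
    2 all A 0.237 target 196.0 se 1.6 sd 0.044 | 5-10 A 0.252 target 197.2 se 4.1 sd 0.041 | 8-10 A 0.211 target 245.6 se 17.0 sd 0.027
```

With the pad offset at about 23 mm (W now ≈ 190.5°), the three grips agree on a target near 197°. I'll move +6.5°, then check against the spokes, which should sit about +17° mod 60 from the start.

```bash
python3 -m handwheel '[[[1,0.04,0.001,-0.002,0],[1,0.04,0.001,-0.003,0],[1,0.04,0.001,-0.004,0],[1,0.04,0.001,-0.004,0],[1,0,0,0,0],[1,0,0,0,0],[1,0,0,0,0],[1,0,0,0,0]]]'
python3 - <<'E'
from spk import *
a0=load('s0');a=grab('side','s10');p9=load('s9')
def prof(c):
    m=unw(c).mean(0);return cv2.GaussianBlur(np.tile(m,3).reshape(1,-1),(0,0),2)[0][360:720]
A=[prof(x) for x in(a0,p9,a)]
for w in((50,95),(115,155),(245,285),(300,340)):
    print([w[0]+int(np.argmin(m[w[0]:w[1]])) for m in A])
# other objects undisturbed: diff of desk areas
b=grab('top','t10');b0=load('t0')
for n,(x,y) in dict(botA=(224,202),botB=(262,201),barrel=(324,207),guard=(375,190)).items():
    d=cv2.absdiff(b['img'][y-18:y+18,x-18:x+18],b0['img'][y-18:y+18,x-18:x+18]);print(n,d.max(),round(d.mean(),1))
    print(ctrl.sense()['time_s']) if n=='guard' else None
E
```

```text
time_s: 34.5
eef_pos: [610.4, -146.8, 149.8]
ee_rot: [-0.0, 1.0, 0.019, -0.001]
force: [-5.9, 0.0, -0.6]
grip_width: 0.207
grip_force: 22.6
[65, 76, 82]
[128, 139, 148]
[257, 265, 270]
[311, 321, 326]
botA 201 87.2
botB 208 51.8
barrel 24 6.1
guard 54 12.8
34.6
```

The spokes now sit about +16° from the start, so W ≈ 196°, which is on target. The wheel is gripped and still, so I'm handing in.

```bash
python3 -c "
from rig import ctrl
s=ctrl.sense();print(s['dq'],s['grip_force'],s['force']);print(ctrl.finish_job())"
```

```text
[-0.00149772 -0.00057713 -0.00038157 -0.00010598  0.00205545  0.00066653] 22.613723314298397 [-6.99505341  0.05887669 -0.86240263]
the job is handed in; nothing more can be done
None
```

I handed the job in at 34.6 s: the battery stands upright on the black mat, and the gripper is holding the wheel still with its heavy side down, which I estimate to within about 4°. The arm kept clear of the bottles, cylinder and guard, but it blocked the final top view of the bottles, so I couldn't check those by camera.

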